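# Unscrew the gearbox filler cap and put it in the parts tray

## Robot

A 6-joint arm with a two-finger parallel gripper is mounted at the origin on the work surface; the furniture and walls round the work are solid. World frame = base frame: x ahead of the robot, y to its left, z up, the work surface at z = 0. Lengths are in m, angles in rad, forces in N, time in s.
With the tool pointing down it reaches from about 0.4 to 0.825 m from the base axis. Payload 7 kg.
Tool frame: the origin (TCP) lies midway between the tips of the shut fingers; the grasp point (between the pads) lies arm.hold_point_z behind it (arm.hold_point_z is the distance from the TCP to the grasp point, in m); z points along the fingers, y is the line along which they close (so a half turn about z gives the same grasp; the last joint's range is limited). The gripper opens to 88 mm and grips with 3 to 60 N. Pads are 19 mm wide; open, the fingers measure 130 mm over their backs; the gripper's body (78 mm by 193 mm) begins 47 mm behind the grasp point.
Start: joints at [-0.862, 0.359, 0.012, 0, -1.224, -0.288], TCP at [0.276, -0.616, 0.227] pointing down, gripper open.
Joint ranges: [-3.07, 3.07], [-1.43, 2.12], [-1.02, 1.25], [-3.03, 1.67], [-3.05, -0], [-3.03, 3.03]. Speed limits (rad/s): [2.39, 2.39, 3.01, 3.14, 3.14, 3.14].

## Interface

Orientations are given as [roll, pitch, yaw] about the fixed x, y, z axes, in that order (R = Rz(yaw) Ry(pitch) Rx(roll)).
In Python, from station import arm gives the robot as it stands.
- The arm moves only by the shell command python3 -m crank 'ROWS' [OPENING] [FORCE]. ROWS is JSON, a list that holds one entry, the list of rows, each a list of 4 numbers: the shift along the tool's x, y, z in units of 25 mm (1.0 is 25 mm), then the turn about the tool's z in units of 5 degrees (1.0 is 5 degrees). A call has 1 to 12 rows; each row is the pose to reach, as a shift and turn from the pose commanded when the call began, along the tool's axes at that moment; what a row does not reach only later rows make up. A row lasts 1/8 s, in which the tool goes at most 62.5 mm and 10.7 degrees, less where a joint would pass 70% of its speed; a pose out of reach is approached as far as the arm can. A call with a gripper value outside its range is refused whole. OPENING is the closure, from 0 (fully open) to 1 (shut), set as the call begins (- or left out, the last holds). The fingers move at their own pace and stop on an object; FORCE is the grip in N (left out, the last holds). Time passes only in rows, so rows that repeat a pose let the fingers close. It gives the time, the measured TCP pose, the force, the opening and the grip force at its end, in the units of the state.
- arm.get_state(): the state, without advancing time (a new reading comes with each control period).
- arm.grab_frame(name): name is "scene" or "top"; returns (picture, depth): 480x640x3 uint8, red, green, blue; 480x640 float32, m along the optical axis (not along the pixel's ray), 0 where there is no reading.
- arm.get_calibration(name): a dict with "mtx" (3x3 intrinsics, pixels), "R" (3x3) and "t" (3): a world point X has camera coordinates R X + t. Camera axes: x right, y down, z forward; pixel columns grow to the right and rows downward; lengths in m; the calibration is good to about 2 mm. A picture is of the moment at which its call begins. get_calibration takes no time and is no camera call.
- arm.job_done(): hands the job in; it is judged then, once.
Trained networks look in the newest picture that a camera, given by its name, has taken for a name from the list of things; names that differ only in an ending like _2 or _b are one class to them, and where a whole thing is asked for, a point or a joint stands for the part that bears it (a point fixed in the world has none). Each returns a list of dicts, best first, with "score" (0 to 1); they miss things now and then, are a little off and sometimes report something else, mostly with a low value. They report only what shows in the picture. A call takes as long as a camera call.
- arm.recognise(thing, camera): "extent" ([left, top, width, height] in pixels, round what is visible of it).
- arm.trace(thing, camera): "mask" (480x640 bool, what is visible of it) and "extent" ([left, top, width, height] in pixels, round what is visible of it).
The state is a dict: "t": time; "q": joint angles; "qd": joint speeds; "joint_efforts": joint torques, N m; "eef_pos": TCP position; "ee_rot": TCP orientation; "force": force on the tool from outside, world axes, zero at the start; "moment": the same for the moment, N m; "width": finger opening in m; "gripper_force": force on a finger pad.
Only numpy, scipy, OpenCV 4.12 (cv2) and the standard library are available. Lean on these libraries where they do the work, as an engineer would, in place of code of your own. Each camera call takes 0.05 s, during which the arm holds its last target. There are 200 camera calls.

## Task

Open the gearbox for filling: unscrew the black hexagonal cap from the slanting filler neck by turning it anticlockwise, taking a fresh grip as often as needed, and lift it off only when the thread has let go; do not wrench or lever it off. Then put the cap down gently, without dropping it, inside the shallow metal tray, standing on its open rim with the hexagon up, and let go. Leave the roll of masking tape and the drill-bit case where they are.

Things in the scene. Friction and masses are not known exactly. Their poses are not given: they have to be found in the camera images.
- gearbox: Grey gearbox fixed to the bench: drum 110 mm in diameter (end covers 116), 130 mm long, lying along the gearbox's y with its axis 78 mm above the bench, on a foot plate 140 x 140 x 12 mm; a steel shaft 20 mm in diameter sticks out 40 mm at its -y end. Origin: centre of the foot plate's underside; z up.
- filler_neck: Steel filler neck on the gearbox: tube 31 mm in diameter (39 over its thread), 29 mm proud of the drum, leaning 0.45 rad (26 degrees) from vertical to the gearbox's -x side (roughly towards the robot). Origin: centre of its mouth, 154 mm above the bench; z along the neck's axis, outwards and up; y is the gearbox's y. Nothing of the gearbox reaches beyond the mouth's plane.
- thread (a point): Middle of the neck's mouth. The neck's outside thread is right-hand, three starts, 21 mm rise per full turn. Turned anticlockwise seen from outside (positive about its z) the cap climbs; the thread lets go after about 2.4 to 2.8 rad of turning, the cap then having risen 7 to 10 mm. Until then a pull is stopped by the thread within 2 to 3 mm. The cap turns easily and stays where it is left, leaning up to 4 degrees once part way up.
- cap: Black plastic cap, 80 to 140 g, screwed over the neck: round skirt 50 mm in diameter and 22 mm tall, open below, a plug 21 mm in diameter inside, a hexagonal grip on top. Origin: centre of the open rim; z along the cap's axis towards the hexagon. It starts home, with about 1 mm of axial play: origin 18 mm below the neck's mouth along the neck's axis, z along the neck's z. Loose once off.
- cap_grip (a point): Middle of the cap's hexagon, 36 mm up the cap's z from its origin. The hexagon is 34 mm across its flats (39 mm over the corners) and 28 mm tall, from 22 to 50 mm above the rim. Two opposite flats face the cap's +x and -x, the others lie every 60 degrees from these.
- tray: Shallow open aluminium tray fixed to the bench, 120 (x) x 140 (y) x 22 mm high outside, walls and floor 3 mm. Origin: centre of its underside; the inner floor is 3 mm higher.
- tape_roll: Roll of yellowish masking tape lying flat, 95 mm in diameter, 24 mm tall, beyond the work. Leave it alone. Origin: centre of its underside.
- bit_case: Dark grey flat drill-bit case 66 x 105 x 27 mm, lying on the robot's side of the work. Leave it alone. Origin: centre of its underside.

How it is judged:
By the outcome, as a careful person would: the job done as asked, in the order asked, and still so for the second after the job is handed in, with the robot touching nothing.
It also fails if it takes over 64 s, if anything falls off the work surface, if the arm or the gripper's body presses on something with over 40 N, if the wrist force passes 120 N, or if a joint passes its speed limit or range.

## Working session

There is one attempt and no reset: what is moved stays moved. The work goes in short steps, Python scripts to look and compute and a shell command to move; the robot and the scene stay as the last step left them, time stands still between calls to the robot, and variables do not carry over. Pictures are saved under pics/ and viewed, at most 10 in all, crops included, and the job is handed in when it is done.

```bash
ls; mkdir -p pics; cat > h.py <<'E'
import numpy as np, cv2
from station import arm
from scipy.spatial.transform import Rotation as Ro
def pts(cam,mask,d):
    c=arm.get_calibration(cam);K=np.array(c['mtx']);R=np.array(c['R']);t=np.array(c['t']).ravel()
    v,u=np.nonzero(mask&(d>0));z=d[v,u]
    P=np.c_[(u-K[0,2])/K[0,0]*z,(v-K[1,2])/K[1,1]*z,z]
    return (P-t)@R
def snap(cam,fn=None):
    p,d=arm.grab_frame(cam)
    if fn: cv2.imwrite('pics/'+fn,p[:,:,::-1])
    return p,d
E
python3 - <<'E'
from h import *
print(arm.hold_point_z, {k:np.round(v,3) for k,v in arm.get_state().items()})
for cam in('scene','top'):
    p,d=snap(cam,cam+'0.png')
    c=arm.get_calibration(cam);print(cam,-np.array(c['R']).T@np.array(c['t']).ravel())
    for th in('gearbox','filler_neck','cap','tray','tape_roll','bit_case'):
        r=arm.trace(th,cam)
        for x in r[:2]:
            q=pts(cam,x['mask'],d)
            print(th,round(x['score'],2),x['extent'],len(q), np.round(np.percentile(q,[2,50,98],axis=0),3).tolist() if len(q) else '')
            if x is r[0]: np.save(f'{cam}_{th}.npy',q)
E
```

```text
pics
0.0188 {'t': np.float64(0.0), 'q': array([-0.862,  0.359,  0.012,  0.   , -1.224, -0.288]), 'qd': array([-0.   ,  0.001,  0.   , -0.   ,  0.   ,  0.002]), 'joint_efforts': array([ 2.7000e-01, -5.7460e+01,  2.8378e+01,  6.4930e+00, -2.0100e-01,
       -1.6000e-02]), 'eef_pos': array([ 0.276, -0.616,  0.226]), 'ee_rot': array([ 3.141, -0.   , -2.721]), 'force': array([-0.567,  0.255, -0.896]), 'moment': array([-0.04 , -0.041,  0.033]), 'gripper_force': np.float64(0.777), 'width': np.float64(0.088)}
scene [ 1.03796199 -0.11988329  0.92237432]
gearbox 0.96 [355.3, 225.5, 112.4, 92.8] 7517 [[0.531, -0.032, 0.009], [0.601, 0.042, 0.108], [0.634, 0.114, 0.136]]
gearbox 0.74 [405.0, 232.4, 28.3, 6.8] 237 [[0.54, 0.026, 0.129], [0.555, 0.046, 0.137], [0.564, 0.072, 0.149]]
filler_neck 0.55 [406.3, 228.1, 24.3, 12.6] 202 [[0.538, 0.025, 0.128], [0.555, 0.044, 0.137], [0.564, 0.07, 0.142]]
cap 0.91 [407.0, 195.3, 28.5, 41.5] 994 [[0.503, 0.026, 0.146], [0.536, 0.046, 0.167], [0.556, 0.07, 0.189]]
tray 0.84 [224.0, 260.7, 93.8, 86.7] 5280 [[0.535, -0.277, -0.001], [0.6, -0.207, 0.003], [0.6
[... 293 characters left out ...]
3713]
gearbox 0.91 [180.7, 210.0, 114.5, 88.4] 6655 [[0.498, -0.041, 0.011], [0.562, 0.028, 0.122], [0.619, 0.11, 0.137]]
filler_neck 0.49 [214.5, 244.5, 25.5, 14.3] 126 [[0.541, 0.023, 0.131], [0.557, 0.038, 0.139], [0.563, 0.062, 0.151]]
cap 0.63 [202.0, 244.9, 39.0, 42.6] 1097 [[0.5, 0.024, 0.141], [0.527, 0.043, 0.176], [0.554, 0.069, 0.191]]
tray 0.65 [335.9, 187.6, 101.0, 86.5] 5870 [[0.539, -0.281, 0.001], [0.602, -0.21, 0.005], [0.665, -0.138, 0.024]]
tape_roll 0.78 [268.8, 164.6, 57.7, 55.7] 1100 [[0.62, -0.102, 0.001], [0.668, -0.056, 0.023], [0.711, -0.01, 0.028]]
bit_case 0.94 [286.6, 304.0, 70.3, 55.7] 2387 [[0.389, -0.146, 0.022], [0.427, -0.097, 0.027], [0.466, -0.045, 0.031]]
```

```bash
cat > fit.py <<'E'
from h import *
from scipy.optimize import least_squares
G=np.r_[np.load('scene_gearbox.npy'),np.load('top_gearbox.npy')]
G=G[(G[:,2]>.085)&(G[:,2]<.14)]
def f(p):
    n=np.array([np.cos(p[1]),np.sin(p[1])]); s=G[:,:2]@n-p[0]
    return np.hypot(s,G[:,2]-.078-p[2])-.056
r=least_squares(f,[.58,0,0],loss='soft_l1',f_scale=.002);print('drum offset,yaw,dz',r.x,np.std(f(r.x)))
yaw=r.x[1];n=np.array([np.cos(yaw),np.sin(yaw),0]);e=np.array([-n[1],n[0],0])
a=-np.sin(.45)*n+np.cos(.45)*np.array([0,0,1])
C=np.r_[np.load('scene_cap.npy'),np.load('top_cap.npy')]
for nm in('scene','top'):
    C=np.load(nm+'_cap.npy')
    # axial height above drum axis line, lateral coords
    base=n*r.x[0]+np.array([0,0,.078])
    D=C-base;h=D@a;b=np.cross(e,a);u=D@b;v=D@e
    m=h>.112
    print(nm,'top h',np.percentile(h,[50,90,98]),'top centre u,v',np.ptp(u[m]),(np.percentile(u[m],2)+np.percentile(u[m],98))/2,(np.percentile(v[m],2)+np.percentile(v[m],98))/2,m.sum())
    k=m&(h<.122)
    (cx,cy),(w,hh),ang=cv2.minAreaRect(np.c_[u[k],v[k]].astype(np.float32)*1000);print(cx,cy,w,hh,ang)
    hu=cv2.convexHull(np.c_[u[k],v[k]].astype(np.float32)*1000)[:,0];
    for th in range(0,60,5):
        t=np.radians(th)
        print(th,[round(float(np.ptp(hu@[np.cos(t+i*np.pi/3),np.sin(t+i*np.pi/3)])),1) for i in range(3)],end=' ')
    print()
E
python3 fit.py; python3 - <<'E'
import cv2,numpy as np
a=cv2.imread('pics/scene0.png')[140:380,200:500]; b=cv2.imread('pics/top0.png')
b1=cv2.resize(b[235:300,190:255],(400,400),interpolation=cv2.INTER_CUBIC)
a1=cv2.resize(cv2.imread('pics/scene0.png')[185:250,390:455],(400,400),interpolation=cv2.INTER_CUBIC)
cv2.imwrite('pics/hex.png',np.hstack([a1,b1]))
E
```

```text
drum offset,yaw,dz [ 0.56579215  0.03192835 -0.00058119] 0.009471451708542779
scene top h [0.09134559 0.1157434  0.11665685] top centre u,v 0.03765899656380287 0.002046317474207744 0.031075284639060244 240
1.9903345108032227 31.97433090209961 36.7864875793457 38.326026916503906 5.8605780601501465
0 [37.7, 34.7, 36.9] 5 [36.9, 35.2, 37.2] 10 [37.5, 35.8, 38.5] 15 [38.2, 36.3, 39.8] 20 [38.5, 36.8, 40.8] 25 [38.6, 37.5, 41.5] 30 [38.6, 38.1, 41.8] 35 [38.4, 38.3, 41.9] 40 [37.9, 38.3, 41.6] 45 [37.3, 37.9, 41.0] 50 [36.5, 37.3, 40.1] 55 [35.5, 36.8, 39.0] 
top top h [0.10555034 0.11765573 0.11896043] top centre u,v 0.03524828935946141 0.0012349332892703895 0.029576027075145214 498
1.340597152709961 29.855640411376953 38.25848388671875 34.164886474609375 30.79320526123047
0 [35.2, 33.8, 34.3] 5 [35.5, 35.1, 35.3] 10 [36.1, 36.2, 36.4] 15 [36.9, 37.1, 37.3] 20 [37.7, 37.7, 38.0] 25 [38.1, 38.1, 38.6] 30 [38.3, 38.3, 38.9] 35 [38.1, 38.2, 38.9] 40 [37.7, 37.8, 38.5] 45 [37.0, 37.2, 37.9] 50 [36.2, 36.3, 37.0] 55 [35.1, 35.2, 35.8]
```

View pics/hex.png

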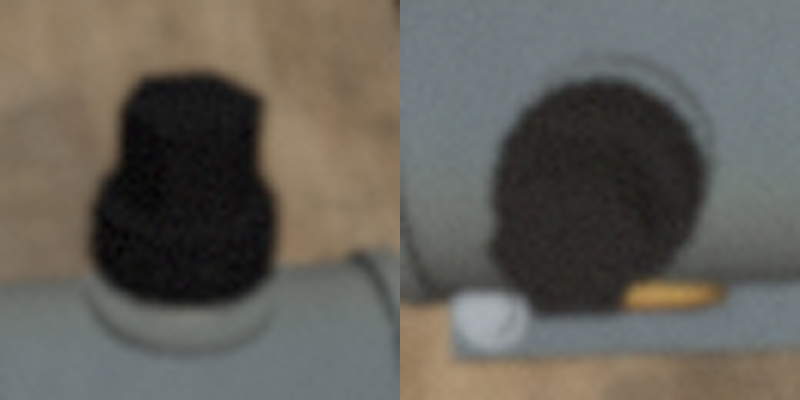

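View pics/scene0.png

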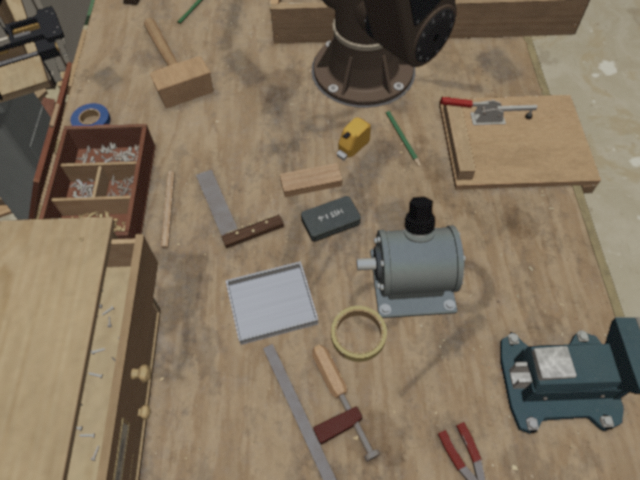

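```bash
python3 -c "
from station import arm; print([x for x in dir(arm) if x[0]!='_'])"
cat > fit2.py <<'E'
from h import *
from scipy.optimize import least_squares
G0=np.r_[np.load('scene_gearbox.npy'),np.load('top_gearbox.npy')]
p=np.array([.566,.032,0])
def f(p,G):
    n=np.array([np.cos(p[1]),np.sin(p[1])]); return np.hypot(G[:,:2]@n-p[0],G[:,2]-.078-p[2])-.0555
G=G0[(G0[:,2]>.085)&(G0[:,2]<.14)]
for i in range(6):
    k=abs(f(p,G))<(.006 if i<3 else .004); p=least_squares(f,p,args=(G[k],)).x
print(p,k.sum(),len(G))
# foot plate corners/edges as yaw check
F=G0[(G0[:,2]>.006)&(G0[:,2]<.018)];r=cv2.minAreaRect(F[:,:2].astype(np.float32)*1000);print('foot',r)
for c in('scene','top'):
    T=np.load(c+'_tray.npy');T=T[(T[:,2]>-.005)&(T[:,2]<.03)];print('tray',cv2.minAreaRect(T[:,:2].astype(np.float32)*1000))
E
python3 fit2.py
```

```text
['Unreachable', 'get_calibration', 'get_state', 'grab_frame', 'hold_point_z', 'job_done', 'recognise', 'trace']
[5.65877702e-01 3.48983701e-02 3.66046762e-04] 8934 10263
foot ((566.0661010742188, 48.66819763183594), (142.918701171875, 141.7522430419922), 2.1452808380126953)
tray ((594.80029296875, -206.64840698242188), (136.74957275390625, 144.86666870117188), 13.919347763061523)
tray ((603.7855224609375, -210.39163208007812), (125.17198944091797, 146.2977294921875), 13.587872505187988)
```

```bash
python3 -m crank '[[[0,0,-1.8,0],[-1.7,1.8,-1.8,1],[-3.4,3.5,-1.8,2],[-5.6,5.8,-1.8,3],[-7.8,8,-1.8,4],[-9.8,10,-1.8,5],[-11.8,12.1,-1.8,6],[-13.8,14.1,-1.8,7],[-15.8,16.2,-1.8,8],[-17.8,18.2,-1.8,9],[-19.2,19.7,-1.8,9.9],[-19.75,20.27,-1.8,9.94]]]' 0 20
cat > go.py <<'E'
import sys
from h import *
s=arm.get_state();R=Ro.from_euler('xyz',s['ee_rot']).as_matrix()
x,y,z,yaw=map(float,sys.argv[1:5])
d=R.T@(np.array([x,y,z])-s['eef_pos'])/.025
w=(np.radians(yaw)-s['ee_rot'][2]+np.pi)%(2*np.pi)-np.pi
print('pos',np.round(s['eef_pos'],4),'rot',np.round(np.degrees(s['ee_rot']),2),'t',s['t'],'w',s['width'])
print('rows',np.round(d,2),'turn',round(-np.degrees(w)/5,2))
E
python3 go.py .52 .048 .164 154.6
```

```text
t: 2.2
eef_pos: [0.5115, 0.0287, 0.2718]
ee_rot: [3.141, -0.0, 2.694]
force: [0.9, 0.3, -1.1]
width: 0.0876
gripper_force: 0.0
pos [0.5115 0.0287 0.2718] rot [179.97  -0.   154.37] t 2.2 w 0.08761579189943439
rows [0.03 0.84 4.31] turn -0.05
```

```bash
python3 -m crank '[[[0,0,0,0],[0,0,0,0]]]' >/dev/null; python3 go.py .52 .048 .164 154.6
```

```text
pos [0.5111 0.0268 0.2712] rot [-1.7997e+02 -5.0000e-02  1.5447e+02] t 2.45 w 0.08740901951492977
rows [0.04 0.92 4.29] turn -0.03
```

```bash
python3 -m crank '[[[0.04,0.92,1,0],[0.04,0.92,2.2,0],[0.04,0.92,3.2,0],[0.04,0.92,4,0],[0.04,0.92,4.29,0],[0.04,0.92,4.29,0],[0.04,0.92,4.29,0]]]'; python3 go.py .52 .048 .164 154.6
python3 - <<'E'
from h import *
a,_=snap('scene');b,_=snap('top')
cv2.imwrite('pics/g1.png',np.hstack([cv2.resize(a[160:270,360:480],(400,367),interpolation=2),cv2.resize(b[215:325,160:280],(400,367),interpolation=2)])[:,:,::-1])
E
```

```text
t: 3.32
eef_pos: [0.5211, 0.0474, 0.1653]
ee_rot: [3.141, 0.001, 2.695]
force: [-0.3, 0.6, -1.3]
width: 0.0873
gripper_force: 0.0
pos [0.5211 0.0474 0.1653] rot [1.7994e+02 6.0000e-02 1.5438e+02] t 3.325 w 0.08728181091677512
rows [0.05 0.   0.05] turn -0.04
```

View pics/g1.png

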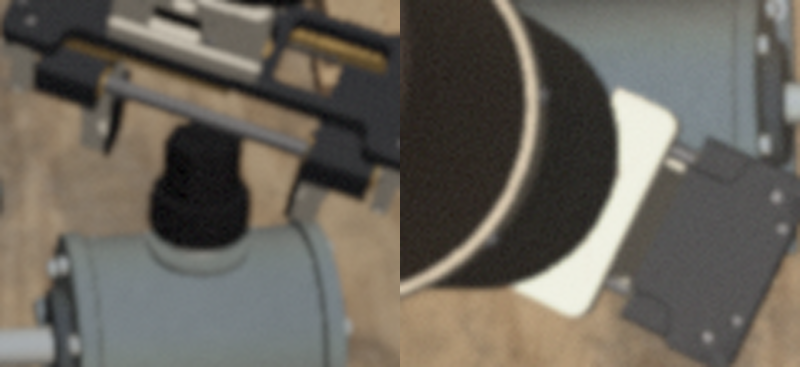

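The view shows both fingers straddling the cap (hexagon around px 200,150 left half), with the closing line turned as intended. Close.

```bash
python3 -m crank '[[[0,0,0,0],[0,0,0,0],[0,0,0,0],[0,0,0,0],[0,0,0,0],[0,0,0,0],[0,0,0,0],[0,0,0,0]]]' 1 20; python3 go.py .52 .048 .164 154.6; python3 -c "
from h import *;print(arm.get_state()['moment'])"
```

```text
t: 4.42
eef_pos: [0.5205, 0.0476, 0.1643]
ee_rot: [-3.142, -0.0, 2.695]
force: [-0.7, 0.8, -0.6]
width: 0.0371
gripper_force: 19.1
pos [0.5205 0.0476 0.1643] rot [-1.8000e+02 -1.0000e-02  1.5441e+02] t 4.425 w 0.03712552075470524
rows [0.03 0.   0.01] turn -0.04
[ 0.33708169  0.29921487 -0.00493769]
```

```bash
python3 -m crank '[[[0.01,0,-0.02,-1.4],[0.01,-0.01,-0.03,-2.8],[0.02,-0.01,-0.05,-4.2],[0.03,-0.01,-0.06,-5.6],[0.03,-0.02,-0.08,-7],[0.04,-0.02,-0.1,-8.4],[0.05,-0.02,-0.11,-9.8],[0.05,-0.03,-0.13,-11],[0.05,-0.03,-0.13,-11]]]' - 20; python3 go.py .5186 .0478 .1674 209.4; python3 -c "
from h import *;print(arm.get_state()['moment'])
a,_=snap('scene')
cv2.imwrite('pics/g2.png',cv2.resize(a[160:270,360:480],(600,550),interpolation=2)[:,:,::-1])"
```

```text
t: 5.55
eef_pos: [0.5213, 0.046, 0.1696]
ee_rot: [-3.138, 0.003, -2.626]
force: [3.1, -6.5, 8.6]
width: 0.0356
gripper_force: 20.3
pos [0.5213 0.046  0.1696] rot [-1.7977e+02  1.6000e-01 -1.5049e+02] t 5.55 w 0.035643121386734415
rows [0.06 0.12 0.09] turn 0.02
[-2.72588897 -1.4337157  -0.18092133]
```

View pics/g2.png

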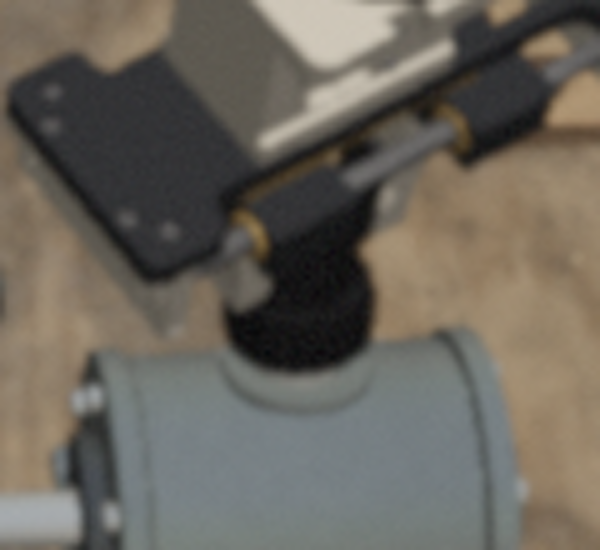

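The scene view shows the gripper turned with the cap still upright on the neck (cap around px 305,300), thread behaving. Open, swing back, regrip.

```bash
python3 -m crank '[[[0,0,0,0],[0,0,0,0],[0,0,0,0],[0,0,0,0],[0,0,-0.02,1.6],[0,0,-0.02,3.4],[0,0,-0.02,5.3],[0,0,-0.02,7.2],[0,0,-0.02,9.1],[0,0,-0.02,11],[0,0,-0.02,11],[0,0,-0.02,11]]]' 0.3 20; python3 go.py .519 .0475 .168 154.4; python3 -c "
from h import *
a,d=snap('scene')
r=arm.trace('cap','scene')
for x in r[:1]:
  q=pts('scene',x['mask'],d);print(x['score'],x['extent'],np.round(np.percentile(q,[2,50,98],axis=0),3).tolist())
cv2.imwrite('pics/g3.png',cv2.resize(a[160:270,360:480],(600,550),interpolation=2)[:,:,::-1])"
```

```text
t: 7.1
eef_pos: [0.5191, 0.0475, 0.168]
ee_rot: [-3.141, -0.0, 2.699]
force: [-1.1, 0.0, -1.2]
width: 0.0615
gripper_force: 0.0
pos [0.5191 0.0475 0.168 ] rot [-1.7999e+02 -1.0000e-02  1.5462e+02] t 7.1 w 0.06154594017038794
rows [ 0. -0. -0.] turn 0.04
0.92 [405.0, 195.5, 31.4, 39.0] [[0.502, 0.025, 0.147], [0.534, 0.045, 0.169], [0.554, 0.07, 0.19]]
```

View pics/g3.png

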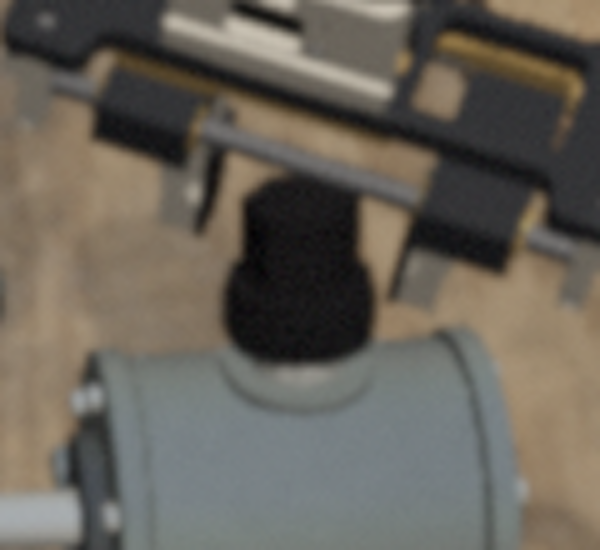

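The cap (px 300,270) sits slightly higher with the neck showing beneath, so it climbed. Repeat.

```bash
python3 -m crank '[[[0,0,0,0],[0,0,0,0],[0,0,0,0],[0,0,0,0],[0,0,0,0]]]' 1 20;  python3 -m crank '[[[0.01,0,-0.02,-1.4],[0.01,-0.01,-0.03,-2.8],[0.02,-0.01,-0.05,-4.2],[0.03,-0.01,-0.06,-5.6],[0.03,-0.02,-0.08,-7],[0.04,-0.02,-0.1,-8.4],[0.05,-0.02,-0.11,-9.8],[0.05,-0.03,-0.13,-11],[0.05,-0.03,-0.13,-11]]]' - 20; python3 go.py .5175 .0475 .171 209.4; python3 -c "
from h import *;print(arm.get_state()['moment'])"
```

```text
t: 7.82
eef_pos: [0.519, 0.0474, 0.168]
ee_rot: [-3.141, -0.0, 2.695]
force: [-1.3, -0.2, 0.0]
width: 0.0379
gripper_force: 19.2
t: 8.95
eef_pos: [0.5173, 0.045, 0.1721]
ee_rot: [-3.139, -0.003, -2.627]
force: [-3.5, -8.2, 5.7]
width: 0.0383
gripper_force: 20.6
pos [0.5173 0.045  0.1721] rot [-1.7984e+02 -1.4000e-01 -1.5052e+02] t 8.95 w 0.03827406834074523
rows [-0.05  0.08  0.04] turn 0.02
[-3.51975315  0.77129394 -0.21871741]
```

```bash
python3 -m crank '[[[0,0,0,0],[0,0,0,0],[0,0,0,0],[0,0,0,0],[0,0,-0.02,1.6],[0,0,-0.02,3.4],[0,0,-0.02,5.3],[0,0,-0.02,7.2],[0,0,-0.02,9.1],[0,0,-0.02,11],[0,0,-0.02,11],[0,0,-0.02,11]]]' 0.3 20; python3 go.py .5175 .0475 .1715 154.4; python3 -c "
from h import *
a,d=snap('scene')
r=arm.trace('cap','scene')
for x in r[:1]:
  q=pts('scene',x['mask'],d);print(x['score'],x['extent'],np.round(np.percentile(q,[2,50,98],axis=0),3).tolist())
b=cv2.resize(a[185:250,390:455],(600,600),interpolation=2)
cv2.imwrite('pics/g4.png',cv2.convertScaleAbs(b,alpha=1.6,beta=10)[:,:,::-1])"
```

```text
t: 10.45
eef_pos: [0.5177, 0.0474, 0.1718]
ee_rot: [-3.142, -0.0, 2.699]
force: [-0.2, 0.9, -1.6]
width: 0.0614
gripper_force: 0.0
pos [0.5177 0.0474 0.1718] rot [-180.     -0.    154.62] t 10.45 w 0.06138016832558147
rows [ 0.01 -0.    0.01] turn 0.04
0.76 [406.3, 193.7, 29.2, 38.8] [[0.502, 0.026, 0.149], [0.533, 0.046, 0.171], [0.552, 0.07, 0.192]]
```

View pics/g4.png

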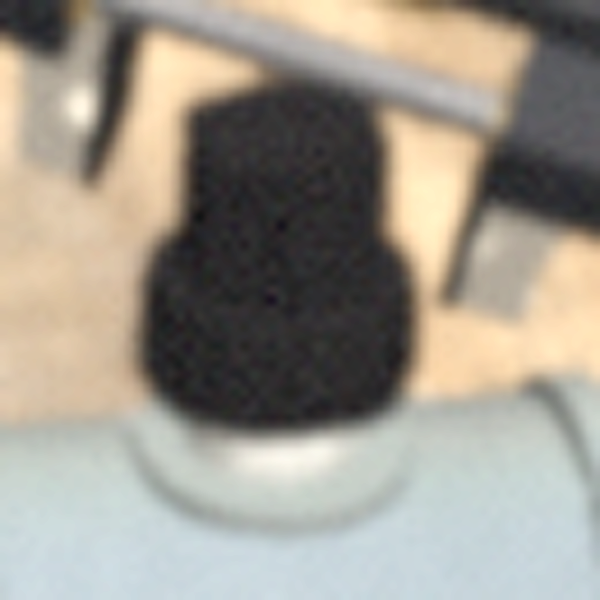

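The cap (px 280,260) stands clearly higher with bright neck under it (px 270,450), still level on the neck. Third grip.

```bash
python3 -m crank '[[[0,0,0,0],[0,0,0,0],[0,0,0,0],[0,0,0,0],[0,0,0,0]]]' 1 20;  python3 -m crank '[[[0.01,0,-0.02,-1],[0.01,-0.01,-0.03,-2],[0.02,-0.01,-0.05,-3],[0.02,-0.01,-0.06,-4],[0.03,-0.01,-0.07,-5],[0.03,-0.01,-0.07,-5.5],[0.03,-0.01,-0.07,-5.5]]]' - 20; python3 -c "
from h import *;print(arm.get_state()['moment'])
a,d=snap('scene')
r=arm.trace('cap','scene')
for x in r[:1]:
  q=pts('scene',x['mask'],d);print(x['score'],x['extent'],np.round(np.percentile(q,[2,50,98],axis=0),3).tolist())"
```

```text
t: 11.18
eef_pos: [0.5175, 0.0472, 0.1718]
ee_rot: [-3.141, -0.0, 2.695]
force: [-1.0, -0.9, -1.1]
width: 0.0392
gripper_force: 19.4
t: 12.05
eef_pos: [0.5161, 0.0462, 0.1738]
ee_rot: [-3.14, -0.002, -3.108]
force: [-3.1, -4.3, 4.7]
width: 0.0369
gripper_force: 19.8
[-1.74083173  1.25002607 -0.1698682 ]
0.97 [403.3, 193.0, 34.0, 39.2] [[0.503, 0.025, 0.144], [0.534, 0.047, 0.171], [0.554, 0.071, 0.194]]
```

```bash
python3 -m crank '[[[0.01,0,-0.02,-1],[0.02,0,-0.03,-2],[0.03,0,-0.05,-3],[0.03,0,-0.05,-3],[0.05,0,-0.1,-3],[0.08,0,-0.16,-3],[0.11,0,-0.22,-3],[0.11,0,-0.22,-3]]]' - 20; python3 -c "
from h import *;s=arm.get_state();print(s['moment'],s['force'],s['eef_pos'])
a,d=snap('scene')
r=arm.trace('cap','scene')
for x in r[:1]:
  q=pts('scene',x['mask'],d);print(x['score'],x['extent'],np.round(np.percentile(q,[2,50,98],axis=0),3).tolist())"
```

```text
t: 13.15
eef_pos: [0.5132, 0.0464, 0.1771]
ee_rot: [-3.141, -0.003, -2.847]
force: [4.2, -3.6, -14.7]
width: 0.0347
gripper_force: 19.8
[-1.72057628 -1.64415287 -0.01438833] [  4.16927639  -3.64482299 -14.67227343] [0.5132161  0.0464226  0.17714054]
0.66 [405.5, 194.0, 32.0, 36.1] [[0.516, 0.026, 0.153], [0.536, 0.049, 0.172], [0.552, 0.072, 0.197]]
```

Thread still holds (15 N), so I ease back and turn on.

```bash
python3 -m crank '[[[-0.06,0,0.12,0],[-0.06,0,0.11,-1],[-0.05,0,0.10,-2],[-0.05,0,0.09,-2.7],[-0.05,0,0.09,-2.7]]]' - 20; python3 -m crank '[[[0.04,0.02,-0.08,0],[0.08,0.03,-0.16,0],[0.08,0.03,-0.16,0]]]'; python3 -c "
from h import *;s=arm.get_state();print(s['moment'],s['force'],s['eef_pos'])"
```

```text
t: 13.88
eef_pos: [0.5141, 0.045, 0.1766]
ee_rot: [-3.139, -0.005, -2.611]
force: [-0.6, -12.0, -0.8]
width: 0.0345
gripper_force: 20.4
t: 14.25
eef_pos: [0.5124, 0.0464, 0.1791]
ee_rot: [3.142, -0.003, -2.612]
force: [4.2, -5.8, -14.6]
width: 0.0346
gripper_force: 19.5
[-2.33013233 -1.69013947 -0.13396958] [  4.20719874  -5.75957    -14.59802497] [0.51241211 0.04636593 0.17906011]
```

```bash
python3 -m crank '[[[-0.07,0,0.14,0],[-0.07,0,0.14,0],[-0.07,0,0.14,0],[-0.07,0,0.14,0],[-0.07,0,0.12,1.6],[-0.07,0,0.12,3.4],[-0.07,0,0.12,5.3],[-0.07,0,0.12,7.2],[-0.07,0,0.12,9.1],[-0.07,0,0.12,11.2],[-0.07,0,0.12,11.2],[-0.07,0,0.12,11.2]]]' 0.3 20; python3 go.py .5165 .0475 .175 154.4; python3 -c "
from h import *
a,d=snap('scene')
r=arm.trace('cap','scene')
for x in r[:1]:
  q=pts('scene',x['mask'],d);print(x['score'],x['extent'],np.round(np.percentile(q,[2,50,98],axis=0),3).tolist())
b=cv2.resize(a[185:250,390:455],(600,600),interpolation=2)
cv2.imwrite('pics/g5.png',cv2.convertScaleAbs(b,alpha=1.6,beta=10)[:,:,::-1])"
```

```text
t: 15.75
eef_pos: [0.5148, 0.0483, 0.1779]
ee_rot: [3.141, 0.0, 2.699]
force: [0.1, 1.4, -1.9]
width: 0.0614
gripper_force: 0.0
pos [0.5148 0.0483 0.1779] rot [1.7999e+02 1.0000e-02 1.5464e+02] t 15.75 w 0.061356004164885625
rows [-0.08  0.    0.12] turn 0.05
0.78 [405.6, 192.1, 32.5, 39.8] [[0.499, 0.025, 0.151], [0.531, 0.046, 0.172], [0.552, 0.07, 0.193]]
```

View pics/g5.png

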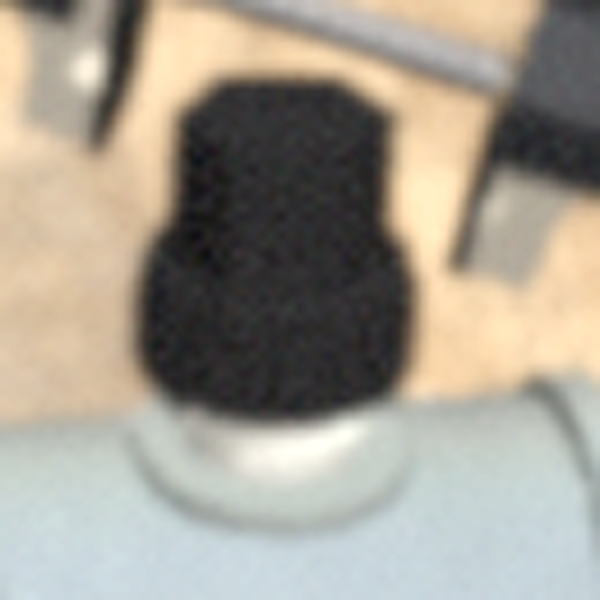

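The hexagon (px 285,80–230) now has a flat facing the camera symmetrically: 120° turned, so 17–40° remain. Lower a little and regrip.

```bash
python3 -m crank '[[[-0.07,0,0.22,0],[-0.07,0,0.22,0]]]'; python3 -m crank '[[[0,0,0,0],[0,0,0,0],[0,0,0,0],[0,0,0,0],[0,0,0,0]]]' 1 25;  python3 -m crank '[[[0.01,0,-0.02,-1],[0.01,-0.01,-0.03,-2],[0.02,-0.01,-0.05,-3],[0.02,-0.01,-0.06,-4],[0.02,-0.01,-0.06,-4]]]' - 25; python3 -m crank '[[[0.04,0,-0.08,0],[0.08,0,-0.16,0],[0.08,0,-0.16,0]]]'; python3 -c "
from h import *;s=arm.get_state();print(s['moment'],s['force'],s['eef_pos'])"
```

```text
t: 16.1
eef_pos: [0.5161, 0.0473, 0.1717]
ee_rot: [-3.141, -0.001, 2.695]
force: [0.3, 1.8, -1.1]
width: 0.0615
gripper_force: 0.0
t: 16.73
eef_pos: [0.5163, 0.0474, 0.1724]
ee_rot: [-3.141, -0.0, 2.695]
force: [-0.0, 0.6, -1.5]
width: 0.0372
gripper_force: 24.0
t: 17.35
eef_pos: [0.5164, 0.0461, 0.1749]
ee_rot: [-3.14, 0.001, 3.045]
force: [0.1, -5.8, 4.2]
width: 0.0367
gripper_force: 24.2
t: 17.73
eef_pos: [0.5149, 0.0473, 0.1777]
ee_rot: [-3.141, 0.002, 3.044]
force: [5.8, -3.0, -7.6]
width: 0.0359
gripper_force: 24.4
[-1.40987609 -2.43295302 -0.17507904] [ 5.83679763 -2.95078284 -7.60882841] [0.51486231 0.04731313 0.1776739 ]
```

```bash
python3 -m crank '[[[-0.06,0,0.12,0],[-0.06,0,0.11,-1],[-0.05,0,0.1,-2],[-0.05,0,0.09,-3],[-0.05,0,0.09,-3]]]' - 25; python3 -m crank '[[[0.04,0,-0.08,0],[0.08,0,-0.16,0],[0.08,0,-0.16,0]]]'; python3 -c "
from h import *;s=arm.get_state();print(s['moment'],s['force'],s['eef_pos'])"
```

```text
t: 18.35
eef_pos: [0.5158, 0.0459, 0.1769]
ee_rot: [-3.139, 0.001, -2.976]
force: [0.7, -8.3, 5.9]
width: 0.0364
gripper_force: 24.9
t: 18.73
eef_pos: [0.5138, 0.046, 0.1798]
ee_rot: [-3.139, 0.001, -2.977]
force: [4.4, -7.4, -2.7]
width: 0.0364
gripper_force: 24.8
[-3.15702324 -2.03758363 -0.2096672 ] [ 4.44929856 -7.36904497 -2.70575403] [0.51382444 0.04595555 0.17976552]
```

```bash
python3 -m crank '[[[0.04,0,-0.08,0],[0.08,0,-0.16,0],[0.08,0,-0.16,0]]]'; python3 -c "
from h import *;s=arm.get_state();print(s['moment'],s['force'],s['eef_pos'])"
```

```text
t: 19.1
eef_pos: [0.5112, 0.0465, 0.183]
ee_rot: [-3.141, -0.001, -2.978]
force: [2.1, -1.3, -1.5]
width: 0.0359
gripper_force: 25.0
[-0.96490021 -0.89173838 -0.03642566] [ 2.11014828 -1.32434284 -1.48814906] [0.51123969 0.04648686 0.18303999]
```

```bash
python3 -m crank '[[[0.09,0.01,-0.18,0],[0.17,0.02,-0.36,0],[0.26,0.03,-0.54,0],[0.34,0.04,-0.72,0],[0.43,0.06,-0.9,0],[0.52,0.07,-1.08,0],[0.52,0.07,-1.08,0]]]'; python3 -c "
from h import *;s=arm.get_state();print(s['moment'],s['force'],s['eef_pos'])
a,d=snap('scene')
r=arm.trace('cap','scene')
for x in r[:1]:
  q=pts('scene',x['mask'],d);print(x['score'],x['extent'],np.round(np.percentile(q,[2,50,98],axis=0),3).tolist())
cv2.imwrite('pics/g6.png',cv2.convertScaleAbs(cv2.resize(a[140:260,360:480],(600,600),interpolation=2),alpha=1.5,beta=10)[:,:,::-1])"
```

```text
t: 19.98
eef_pos: [0.498, 0.0466, 0.211]
ee_rot: [3.141, 0.001, -2.977]
force: [-0.2, 0.9, -2.8]
width: 0.0359
gripper_force: 25.0
[ 0.32239585 -0.05781803 -0.06206797] [-0.16499612  0.91836118 -2.82509397] [0.49802945 0.04658045 0.21101847]
0.79 [409.1, 169.5, 29.7, 40.6] [[0.49, 0.027, 0.189], [0.516, 0.047, 0.207], [0.535, 0.069, 0.229]]
```

View pics/g6.png

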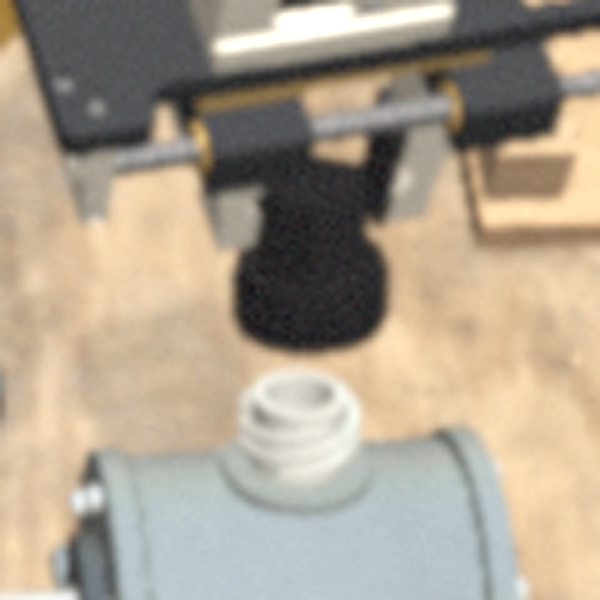

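The cap (px 310,290) hangs free in the fingers above the bare threaded neck (px 300,410). Carry it over the tray.

```bash
python3 -m crank '[[[0,0,-0.8,0],[-0.1,-0.6,-1.2,0],[-0.4,-1.8,-1.2,0],[-0.6,-3.2,-1.2,0],[-0.9,-4.6,-1.2,0],[-1.2,-6,-1.2,0],[-1.5,-7.4,-1.2,0],[-1.7,-8.7,-1.2,0],[-1.9,-9.7,-1.2,0],[-2.1,-10.4,-0.4,0],[-2.12,-10.7,0.6,0],[-2.12,-10.7,1.6,0]]]'; python3 -m crank '[[[0,0,1,0],[0,0,2,0],[0,0,3,0],[0,0,3.8,0],[0,0,4.24,0],[0,0,4.24,0],[0,0,4.24,0]]]'; python3 go.py .594 -.209 .05 -170.6;python3 -c "
from h import *;s=arm.get_state();print(s['moment'],s['force'],s['eef_pos'])
for c in ('scene','top'):
  a,d=snap(c)
  for x in arm.trace('cap',c)[:1]:
    q=pts(c,x['mask'],d);print(x['score'],x['extent'],np.round(np.percentile(q,[1,50,99],axis=0),3).tolist())
  if c=='scene':cv2.imwrite('pics/g7.png',cv2.convertScaleAbs(cv2.resize(a[210:350,200:340],(600,600),interpolation=2),alpha=1.4,beta=10)[:,:,::-1])"
```

```text
t: 21.58
eef_pos: [0.5933, -0.2095, 0.1678]
ee_rot: [3.141, -0.002, -2.978]
force: [-0.1, 1.0, -2.6]
width: 0.0361
gripper_force: 25.0
t: 22.45
eef_pos: [0.5944, -0.2089, 0.0651]
ee_rot: [-3.141, 0.001, -2.977]
force: [0.2, 1.0, -2.2]
width: 0.0363
gripper_force: 25.0
pos [ 0.5944 -0.2089  0.0651] rot [-1.7998e+02  5.0000e-02 -1.7058e+02] t 22.45 w 0.03628293489752233
rows [ 0.02 -0.    0.6 ] turn 0.0
[ 0.32929055 -0.0419765  -0.03890685] [ 0.19234799  1.01115757 -2.22882561] [ 0.59444772 -0.20886381  0.06511   ]
0.79 [255.6, 279.1, 29.8, 31.7] [[0.592, -0.229, 0.04], [0.613, -0.205, 0.06], [0.633, -0.182, 0.084]]
```

View pics/g7.png

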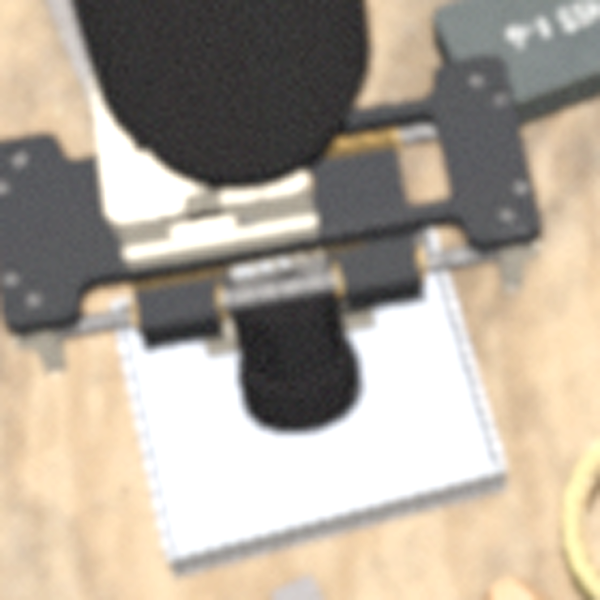

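The cap (px 300,370) hangs tilted over the tray, well inside the walls. Ease the grip and lower to contact.

```bash
python3 -m crank '[[[0,0,0.2,0],[0,0,0.4,0],[0,0,0.6,0],[0,0,0.75,0],[0,0,0.75,0]]]' 1 8; python3 -m crank '[[[0,0,0.06,0],[0,0,0.12,0],[0,0,0.12,0]]]';python3 -m crank '[[[0,0,0.06,0],[0,0,0.12,0],[0,0,0.12,0]]]'
```

```text
t: 23.28
eef_pos: [0.5951, -0.2089, 0.0465]
ee_rot: [-3.141, 0.002, -2.977]
force: [-0.3, 1.8, 3.0]
width: 0.0366
gripper_force: 8.0
t: 23.65
eef_pos: [0.5964, -0.2089, 0.0448]
ee_rot: [-3.14, 0.004, -2.976]
force: [1.0, 2.8, 9.5]
width: 0.0368
gripper_force: 8.1
t: 24.02
eef_pos: [0.5965, -0.2087, 0.0419]
ee_rot: [-3.14, 0.005, -2.976]
force: [1.2, 3.8, 10.0]
width: 0.0367
gripper_force: 8.1
```

```bash
cat > capm.py <<'E'
from h import *
s=arm.get_state();print(np.round(s['eef_pos'],4),np.round(s['force'],1),s['width'])
p,d=snap('scene')
x=arm.trace('cap','scene')[0];q=pts('scene',x['mask'],d);print(x['score'],x['extent'])
z=q[:,2]
for lo in np.arange(0,.08,.006):
    k=(z>lo)&(z<lo+.006)
    if k.sum()>8: print(round(lo,3),k.sum(),np.round(np.percentile(q[k,0],[5,95]),4),np.round(np.percentile(q[k,1],[3,97]),4))
E
python3 capm.py; python3 -m crank '[[[-0.1,-0.01,0,0],[-0.2,-0.03,0,0],[-0.3,-0.04,0,0],[-0.4,-0.05,0,0],[-0.5,-0.06,0,0],[-0.6,-0.08,0,0],[-0.7,-0.09,0,0],[-0.8,-0.1,0,0],[-0.8,-0.1,0,0]]]' 1 5; python3 capm.py
```

```text
[ 0.5965 -0.2087  0.0419] [ 1.2  3.8 10. ] 0.03666012953169217
0.58 [256.3, 280.9, 31.6, 35.9]
0.018 47 [0.6141 0.6328] [-0.2261 -0.1807]
0.024 95 [0.6069 0.6334] [-0.2274 -0.1804]
0.03 112 [0.6039 0.6297] [-0.2264 -0.1832]
0.036 143 [0.6052 0.6273] [-0.2228 -0.1863]
0.042 55 [0.6092 0.6192] [-0.222 -0.191]
0.048 80 [0.5797 0.6161] [-0.2232 -0.1908]
0.054 72 [0.5971 0.6129] [-0.2229 -0.1919]
0.06 88 [0.5984 0.6118] [-0.2189 -0.1933]
t: 25.25
eef_pos: [0.6143, -0.2079, 0.0397]
ee_rot: [3.142, -0.0, -2.977]
force: [-0.2, 1.1, -2.5]
width: 0.037
gripper_force: 5.0
[ 0.6143 -0.2079  0.0397] [-0.2  1.1 -2.5] 0.03695792204001233
0.86 [258.0, 291.0, 29.6, 31.7]
0.012 37 [0.6229 0.6449] [-0.2265 -0.181 ]
0.018 58 [0.6236 0.6457] [-0.2296 -0.1824]
0.024 82 [0.6192 0.6444] [-0.2269 -0.1821]
0.03 139 [0.6234 0.6418] [-0.2248 -0.1851]
0.036 51 [0.6171 0.6384] [-0.2232 -0.1896]
0.042 43 [0.6245 0.6348] [-0.2231 -0.191 ]
0.048 66 [0.5987 0.6339] [-0.223  -0.1906]
0.054 143 [0.6014 0.6304] [-0.2221 -0.1919]
0.06 26 [0.6212 0.6318] [-0.2155 -0.1926]
```

```bash
python3 -m crank '[[[-0.03,0,0.05,0],[-0.06,0,0.1,0],[-0.09,0,0.15,0],[-0.12,0,0.2,0],[-0.12,0,0.2,0]]]' 1 4; python3 capm.py
```

```text
t: 25.98
eef_pos: [0.6179, -0.2073, 0.0352]
ee_rot: [-3.141, 0.001, -2.977]
force: [3.2, 3.2, 3.5]
width: 0.037
gripper_force: 4.0
[ 0.6179 -0.2073  0.0352] [3.2 3.2 3.5] 0.0369535143518624
0.82 [259.4, 293.2, 26.5, 35.0]
0.006 44 [0.6259 0.6469] [-0.2213 -0.1814]
0.012 43 [0.6278 0.6462] [-0.2266 -0.1816]
0.018 53 [0.6258 0.6463] [-0.2258 -0.1817]
0.024 145 [0.6234 0.6437] [-0.2246 -0.1826]
0.03 47 [0.6185 0.6399] [-0.2221 -0.1869]
0.036 36 [0.6268 0.6383] [-0.2206 -0.1864]
0.042 41 [0.6188 0.6385] [-0.2211 -0.1893]
0.048 93 [0.6058 0.6369] [-0.2225 -0.1905]
0.054 128 [0.6066 0.6355] [-0.2194 -0.1915]
```

```bash
python3 -m crank '[[[-0.03,0,0.04,0],[-0.06,0,0.08,0],[-0.08,0,0.12,0],[-0.08,0,0.12,0]]]' 1 3; python3 -c "
from h import *
a,d=snap('scene')
cv2.imwrite('pics/g8.png',cv2.convertScaleAbs(cv2.resize(a[250:350,220:320],(600,600),interpolation=2),alpha=1.4,beta=10)[:,:,::-1])"; python3 capm.py
```

```text
t: 26.58
eef_pos: [0.6187, -0.2071, 0.0314]
ee_rot: [3.141, -0.001, -2.977]
force: [0.9, 2.6, 1.1]
width: 0.0364
gripper_force: 3.0
[ 0.6186 -0.2072  0.0314] [1.4 3.  0.2] 0.03678122030134738
0.74 [261.3, 293.6, 25.9, 32.0]
0.0 11 [0.6229 0.645 ] [-0.2209 -0.1818]
0.006 30 [0.6286 0.6462] [-0.227  -0.1831]
0.012 40 [0.6281 0.6466] [-0.2213 -0.1815]
0.018 80 [0.6255 0.6458] [-0.2257 -0.1825]
0.024 106 [0.6226 0.6445] [-0.2234 -0.1839]
0.03 29 [0.6288 0.641 ] [-0.2201 -0.185 ]
0.036 36 [0.6265 0.6415] [-0.2221 -0.1862]
0.042 31 [0.6284 0.6405] [-0.2203 -0.1891]
0.048 151 [0.6107 0.6388] [-0.2192 -0.1905]
0.054 40 [0.609  0.6389] [-0.2172 -0.1906]
```

View pics/g8.png

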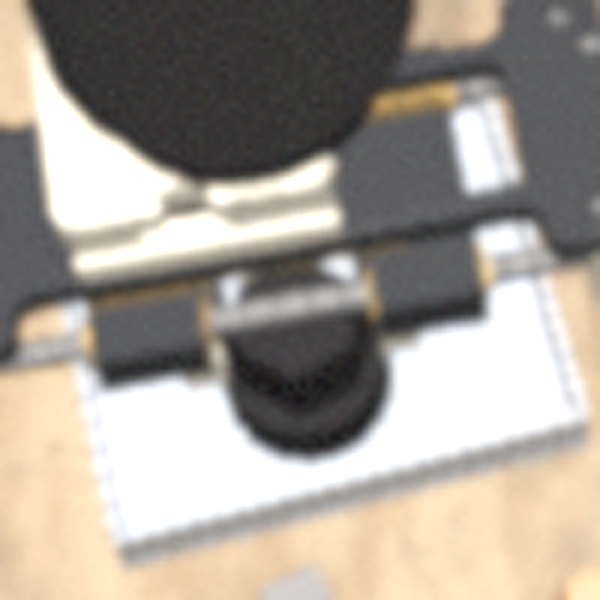

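The cap (px 310,380) now stands upright on its rim, hexagon up, inside the tray; hexagon top at 53 mm agrees. Release and retreat.

```bash
python3 -m crank '[[[0,0,0,0],[0,0,0,0],[0,0,0,0],[0,0,0,0],[0,0,0,0],[0,0,-0.2,0],[0,0,-0.8,0],[0,0,-2,0],[0,0,-3.5,0],[0,0,-5,0],[0,0,-6,0],[0,0,-6,0]]]' 0.2 3; python3 -m crank '[[[2,0,0,0],[4,0,0,0],[4,0,0,0]]]'; python3 capm.py; python3 -c "
from h import *
for c in('top','scene'):
  p,d=snap(c)
  for t in('cap','tape_roll','bit_case'):
    for x in arm.trace(t,c)[:1]: print(c,t,x['score'],np.round(np.percentile(pts(c,x['mask'],d),[2,50,98],axis=0),3).tolist())"
```

```text
t: 28.22
eef_pos: [0.6205, -0.2074, 0.1856]
ee_rot: [-3.14, 0.006, -2.977]
force: [0.2, 0.6, -1.5]
width: 0.0701
gripper_force: 0.0
t: 28.6
eef_pos: [0.5169, -0.2237, 0.1818]
ee_rot: [3.141, -0.001, -2.979]
force: [1.5, 0.7, -0.8]
width: 0.0701
gripper_force: 0.0
[ 0.5169 -0.2237  0.1818] [ 1.5  0.7 -0.8] 0.0700592303039522
0.78 [256.1, 292.4, 29.2, 35.1]
0.0 32 [0.5837 0.6455] [-0.2316 -0.1905]
0.006 32 [0.6295 0.6462] [-0.227  -0.1834]
0.012 39 [0.6256 0.6463] [-0.226  -0.1828]
0.018 89 [0.6161 0.646 ] [-0.2295 -0.1841]
0.024 142 [0.6131 0.6442] [-0.2275 -0.1839]
0.03 27 [0.6292 0.6405] [-0.2226 -0.1887]
0.036 28 [0.6325 0.641 ] [-0.2205 -0.1912]
0.042 40 [0.6287 0.6407] [-0.2217 -0.1891]
0.048 272 [0.6075 0.6374] [-0.2213 -0.1904]
0.054 66 [0.6089 0.6367] [-0.2207 -0.1903]
top bit_case 0.55 [[0.391, -0.146, 0.022], [0.427, -0.097, 0.027], [0.465, -0.045, 0.031]]
scene tape_roll 0.68 [[0.622, -0.101, -0.002], [0.666, -0.053, 0.021], [0.714, -0.01, 0.026]]
scene bit_case 0.68 [[0.388, -0.145, -0.0], [0.436, -0.094, 0.025], [0.472, -0.041, 0.029]]
```

The cap stands flat with its hexagon top level at about 53 mm. The tape roll and bit case have not moved, and the arm is clear.

```bash
python3 -c "
from station import arm; print(arm.job_done())"
```

```text
the job is handed in; nothing more can be done
None
```

I unscrewed the cap over four grips, lifted it off once the thread let go, and left it standing upright on its rim in the tray, released; the tape roll and bit case did not move, and the job is handed in at about 29 s.

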